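# Index the decorating turntable to its blue line

### The arm

A 6-joint arm with a two-finger parallel gripper is mounted at the origin on the work surface. World frame = base frame: x ahead of the robot, y to its left, z up, the work surface at z = 0. Lengths are in mm, angles in rad, forces in N, time in s.
With the tool pointing down it reaches from about 275 to 875 mm from the base axis. Payload 12.5 kg.
Tool frame: the origin (TCP) lies between the finger pads; the fingertips stand r.finger_overhang ahead of it and the grasp point (between the pads) lies 6 mm ahead of it (r.finger_overhang is the distance from the TCP to the fingertips, in mm); z points along the fingers, x is the direction in which the jaws open and shut, and the axes are right-handed (so a half turn about z gives the same grasp; the last joint's range is limited). The gripper opens to 85 mm and grips with 20 to 120 N. Pads are 22 mm wide; open, the fingers measure 114 mm over their backs; the gripper's body (76 mm by 85 mm) begins 54 mm behind the grasp point. The pads swing forward as they close: fully open they stand 13 mm farther back than shut.
Start: joints at [-1.251, 0.351, 1.652, -0, 1.139, -0.085], TCP at [216.626, -505.527, 256.29] pointing down, gripper open.
Joint ranges: [-2.75, 2.75], [-0.79, 2.1], [0.01, 2.65], [-1.57, 4.71], [0.07, 3.14], [-2.87, 2.87]. Speed limits (rad/s): [2.22, 2.22, 2.79, 3.14, 3.14, 3.14].

### API

Orientations are given as a unit quaternion [x, y, z, w].
In Python, from workcell import r, optics gives the robot as it stands.
- The arm moves only by the shell command python3 -m handwheel 'ROWS' [FORCE]. ROWS is a JSON object of lists of equal length, an entry for each row: "slide": the shift along the tool's x, y, z in cm, a list of three; "twist": the turn about the tool's z in units of 6 degrees (1.0 is 6 degrees); "hand": the opening, from 0 (shut) to 1 (fully open). In form: {"slide": [[dx, dy, dz], ...], "twist": [twist, ...], "hand": [hand, ...]}. A call has 1 to 12 rows; each row shifts and turns the pose as measured when the row begins, along the tool's axes as they then stand; what a row does not reach is not made up. A row lasts 1/10 s, in which the tool goes at most 50 mm and 8.59 degrees, less where a joint would pass 70% of its speed; a pose out of reach is approached as far as the arm can. A call with a gripper value outside its range is refused whole. The fingers move at their own pace and stop on an object; FORCE is the grip in N (left out, the last holds). Time passes only in rows, so rows that do not move let the fingers close. It gives the time, the measured TCP pose, the force and the opening at its end, in the units of the state.
- r.sense(): the state, without advancing time (a new reading comes with each control period).
- optics.get_image(name): name is "scene" or "side" or "wrist"; returns a dict with "image" (420x560x3 uint8, red, green, blue), "fx", "fy", "cx", "cy" (pixels), "D" ([k1, k2, p1, p2, k3] as OpenCV has them; the pictures are not rectified), "world_from_camera" (4x4, takes a point from camera to world coordinates). Camera axes: x right, y down, z forward; pixel columns grow to the right and rows downward; lengths in mm; the calibration is good to about 2 mm. A picture is of the moment at which its call begins. There is no depth.
- r.close_job(): hands the job in, once; it reports no verdict.
The state is a dict: "time": time; "joint_positions": joint angles; "dq": joint speeds; "joint_efforts": joint torques, N m; "tool_pos": TCP position; "orientation": TCP orientation; "contact_force": force on the tool from outside, world axes, zero at the start; "wrist_torque": the same for the moment, N m; "width": opening from 0.0 (shut) to 1.0 (fully open).
Only numpy, scipy, OpenCV 4.12 (cv2) and the standard library are available. Lean on these libraries where they do the work, as an engineer would, in place of code of your own. Each camera call takes 0.05 s, during which the arm holds its last target.

### The job

With your fingertips, push the upright black fin to turn the potter's decorating wheel, either way round, until the red mark on the wheel lines up with the blue line on the white scale around it, and then take the hand away. Push the fin from one side at a time, never pinch it; the little clay pot rides along on the wheel and must not be touched, shifted or lifted, and leave the jar, the bowl and the brass weight where they are.

Things in the scene. Friction and masses are not known exactly. Their poses are not given: they have to be found in the camera images.
- turntable: Fixed foot and white scale disc of the turntable (disc 320 mm across, its top face 26 mm above this origin, with short black scale lines and one long blue line), on a plywood board 12 mm thick (400 x 660 mm) lying on the table. Origin: on the turning axis (vertical), at the underside of the foot, on the board's top; +x points along the blue line, z up.
- wheel (a joint): Turning angle of the aluminium wheel (240 mm across, its flat top 44 mm above the turntable's origin, 18 mm above the white scale) about the vertical axis, rad. Grows counterclockwise seen from above; 0 or any whole turn = red mark exactly on the blue line. It turns both ways with no stop in use (more than half a turn of room beyond any start), is stiff with dry friction (about 1.2 N push at the fin) and stays where it is left.
- red_mark (a point): Outer end of the red index line (60 x 6 mm, radial) on the wheel's top, 121 mm from the axis. The fin stands on the wheel exactly opposite it, 180 degrees away.
- blue_line (a point): Inner end of the blue target line (37 x 6 mm, radial) on the white scale disc, also 121 mm from the axis; the red mark is to stop in line with it.
- fin_mid (a point): Centre of the upright black fin on the wheel, 101 mm from the axis, half-way up. The fin is a slab fixed to the wheel (its two 8 mm halves, one per face, are wheel_c1 and wheel_c2): 36 mm along the radius, 16 mm thick across it, 36 mm high, so it reaches from 83 to 119 mm from the axis and from 44 to 80 mm above the turntable's origin.
- pot: Small loose unglazed clay pot, up to 72 mm across and 90 mm tall, 0.2 to 0.4 kg, standing on the middle of the wheel and riding with it. Origin: centre of its underside.
- pot_centre (a point): Centre of the clay pot, half-way up (45 mm).
- jar_centre (a point): Centre of the loose pink glaze jar with black cap, 56 mm across, 60 mm tall, standing on the board.
- bowl_centre (a point): Centre, half-way up, of the loose terracotta bowl, 80 mm across, 35 mm tall, standing on the board.
- weight_centre (a point): Centre of the loose brass weight with a knob, 44 mm across, 46 mm tall, standing on the board.
There are look-alikes about, which are no part of the job. Of the things like the pot, leave any that is green or turquoise; of the rest the smaller one is meant.

How it is judged (in metres and radians):
On the way:
1. the fin is pushed with the fingers ((contact force between the fingers and wheel_c1 above 0.3 N or contact force between the fingers and wheel_c2 above 0.3 N)), for 0.1 s.
At the end, for the whole second after the job is handed in: The end of the red mark is within 6 mm (2.8 degrees) of the end of the blue line, the wheel is at rest, the clay pot stands upright on the wheel within 15 mm of where it stood, and the jar, bowl and weight are within 20 mm of where they stood (horizontal distance between red_mark and blue_line below 0.006 m and velocity of joint wheel between -0.03 and 0.03 rad/s and angle between pot's own z axis and vertical below 0.1 rad and distance of pot_centre from where it was at the start of the episode below 0.015 m and distance of each of jar_centre, bowl_centre, weight_centre from where it was at the start of the episode below 0.02 m); the robot touches nothing.
It fails at once if the fin is pinched or gripped (both its faces loaded at once) (contact force between the fingers and wheel_c1 above 2 N and contact force between the fingers and wheel_c2 above 2 N).
It fails at once if the clay pot is touched by the robot (contact force between any of the fingers, the arm and pot above 0.5 N).
It fails at once if the clay pot is shifted, lifted or tipped (distance of pot_centre from where it was at the start of the episode above 0.015 m or angle between pot's own z axis and vertical above 0.2 rad).
It fails at once if the jar, the bowl or the weight is moved or lifted (distance of any of jar_centre, bowl_centre, weight_centre from where it was at the start of the episode above 0.02 m).
It also fails if it takes over 51 s, if anything falls off the work surface, if the arm or the gripper's body presses on something with over 40 N, if the wrist force passes 120 N, or if a joint passes its speed limit or range.

## Working session

There is one attempt and no reset: what is moved stays moved. The work goes in short steps, Python scripts to look and compute and a shell command to move; the robot and the scene stay as the last step left them, time stands still between calls to the robot, and variables do not carry over. Pictures are saved under pics/ and viewed, and the job is handed in when it is done.

```bash
ls; mkdir -p pics; python3 - <<'E'
from workcell import r, optics
import cv2
print(r.sense(), r.finger_overhang)
for n in ["scene","side","wrist"]:
    d=optics.get_image(n); cv2.imwrite(f"pics/{n}0.png",d["image"][:,:,::-1]); print(n,d["fx"],d["fy"],d["cx"],d["cy"],d["D"],d["world_from_camera"])
E
```

```text
pics
{'time': 0.0, 'joint_positions': array([-1.25060922e+00,  3.51270266e-01,  1.65242193e+00, -2.01873873e-05,
        1.13914955e+00, -8.46165390e-02]), 'dq': array([-5.16355100e-05,  4.36199762e-04, -3.03446292e-04,  3.46013885e-05,
       -1.07221274e-05,  8.73101762e-04]), 'joint_efforts': array([ 1.88663085e-03, -5.06089354e+01, -2.91400659e+01,  6.87559918e-05,
        4.55883681e-03, -6.99007444e-06]), 'tool_pos': array([ 216.52329674, -505.24600671,  255.7406012 ]), 'orientation': array([ 8.34818997e-01, -5.50524161e-01, -4.96131672e-04, -3.79467355e-04]), 'contact_force': array([-0.21048376, -0.54843567, -0.22592486]), 'wrist_torque': array([-0.01893568,  0.01887302,  0.04003761]), 'width': 1.0007264027291332} 25.0
scene 394.20418543225367 394.20418543225367 275.6046543205511 211.11826276443202 [0.03065536 0.         0.         0.         0.        ] [[ 1.16608105e-01  8.15132017e-01 -5.67417257e-01  1.07808113e+03]
 [ 9.93175217e-01 -9.43497984e-02  6.85646017e-02 -1.27424196e+01]
 [ 2.35349828e-03 -5.71539946e-01 -8.20570869e-01  8.02795929e+02]
 [ 0.00000000e+00  0.0000
[... 159 characters left out ...]
0.         0.       ] [[ 9.86992585e-01 -1.26780303e-01  9.88554074e-02  4.67660006e+02]
 [-1.59535934e-01 -6.96477120e-01  6.99619831e-01 -6.06547734e+02]
 [-1.98474846e-02 -7.06290575e-01 -7.07643767e-01  7.81563954e+02]
 [ 0.00000000e+00  0.00000000e+00  0.00000000e+00  1.00000000e+00]]
wrist 346.53892047452064 346.53892047452064 278.2811855265179 208.244087652116 [-0.00561144  0.          0.          0.          0.        ] [[ 3.93611019e-01 -8.84870836e-01 -2.49146481e-01  2.78871271e+02]
 [-9.19276812e-01 -3.79089345e-01 -1.05931164e-01 -4.79336819e+02]
 [-7.13378656e-04  2.70730256e-01 -9.62654985e-01  3.73442891e+02]
 [ 0.00000000e+00  0.00000000e+00  0.00000000e+00  1.00000000e+00]]
```

View pics/scene0.png

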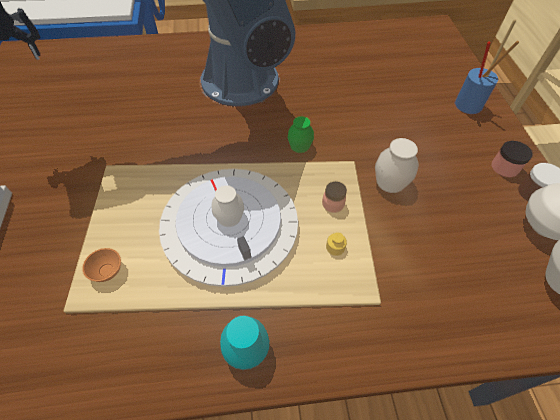

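View pics/side0.png

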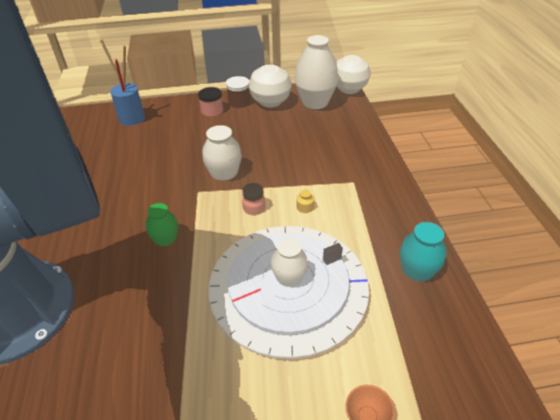

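View pics/wrist0.png

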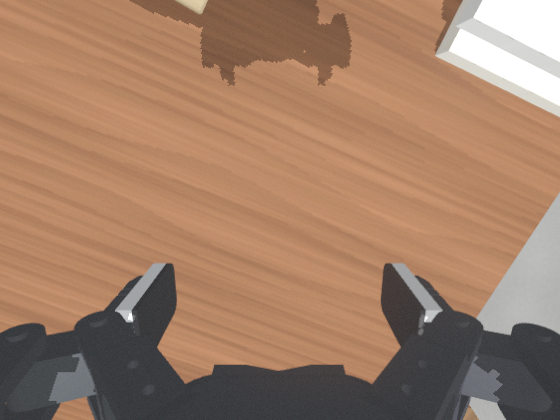

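Scene picture: the blue line is near (223,276), the red mark near (214,185), the fin near (244,248), the pot near (228,207), the jar at (335,197), the weight at (337,243) and the bowl at (102,266). Side picture: blue is near (358,281), red near (246,295) and the fin near (332,253). Next I measure these properly.

```bash
cat > h.py <<'E'
from workcell import r, optics
import cv2, numpy as np
from scipy.optimize import least_squares
def grab(n):
    d=optics.get_image(n); d["K"]=np.array([[d["fx"],0,d["cx"]],[0,d["fy"],d["cy"]],[0,0,1.]]); return d
def ray(d,uv):
    p=cv2.undistortPoints(np.array(uv,float).reshape(-1,1,2),d["K"],np.array(d["D"])).reshape(-1,2)
    T=d["world_from_camera"]; return T[:3,3], np.c_[p,np.ones(len(p))]@T[:3,:3].T
def onz(d,uv,z):
    o,v=ray(d,uv); return o+v*((z-o[2])/v[:,2])[:,None]
def proj(d,P):
    W=np.linalg.inv(d["world_from_camera"]); P=np.atleast_2d(P).astype(float)
    return cv2.projectPoints(P,cv2.Rodrigues(W[:3,:3])[0],W[:3,3],d["K"],np.array(d["D"]))[0].reshape(-1,2)
def blobs(d,which,z,box):
    im=d["image"].astype(int); R,G,B=im[...,0],im[...,1],im[...,2]
    m={'red':(R>G+60)&(R>B+60)&(abs(G-B)<50),'blue':(B>R+60)&(B>G+40),'black':(R<75)&(G<75)&(B<75)}[which]
    u0,v0,u1,v1=box; mm=np.zeros_like(m); mm[v0:v1,u0:u1]=m[v0:v1,u0:u1]
    n,l,s,c=cv2.connectedComponentsWithStats(mm.astype(np.uint8))
    k=1+np.argmax(s[1:,4]); v,u=np.nonzero(l==k)
    return np.c_[u,v], onz(d,np.c_[u,v],z)
E
python3 - <<'E'
from h import *
box={'scene':(160,165,300,290),'side':(205,225,372,350)}
for n in box:
    d=grab(n)
    for w,z in (('red',56),('blue',38),('black',92)):
        uv,P=blobs(d,w,z,box[n]); c=P.mean(0)
        e=np.linalg.svd(P[:,:2]-c[:2],full_matrices=False)[2][0]; t=(P[:,:2]-c[:2])@e
        print(n,w,len(uv),uv.mean(0).round(1),uv.min(0),uv.max(0),c.round(1),'dir',e.round(3),np.degrees(np.arctan2(e[1],e[0])).round(1),'ext',t.min().round(1),t.max().round(1))
    im=d["image"][:,:,::-1]; u0,v0,u1,v1=box[n]
    cv2.imwrite(f"pics/{n}_z.png",cv2.resize(im[v0-10:v1+10,u0-10:u1+10],None,fx=4,fy=4,interpolation=cv2.INTER_CUBIC))
E
```

```text
scene red 31 [213.2 184.1] [210 179] [216 190] [465.1 -91.1  56. ] dir [0.956 0.295] 17.1 ext -17.3 19.0
scene blue 46 [223.2 276.4] [221 269] [225 284] [703.7 -78.7  38. ] dir [ 0.99  -0.138] -7.9 ext -17.3 17.4
scene black 2 [218.  172.5] [218 172] [218 173] [460.9 -75.2  92. ] dir [ 0.999 -0.034] -2.0 ext -1.5 1.5
side red 75 [246.2 294.8] [232 289] [260 301] [475.9 -85.8  56. ] dir [-0.955 -0.298] -162.7 ext -29.2 28.9
side blue 39 [358.8 280.3] [350 279] [366 281] [703.1 -77.2  38. ] dir [-0.992  0.122] 173.0 ext -15.0 17.8Traceback (most recent call last):
  File "<stdin>", line 6, in <module>
  File "h.py", line 19, in blobs
    k=1+np.argmax(s[1:,4]); v,u=np.nonzero(l==k)
        ~~~~~~~~~^^^^^^^^^
    return _wrapfunc(a, 'argmax', axis=axis, out=out, **kwds)
    return bound(*args, **kwds)
ValueError: attempt to get argmax of an empty sequence
```

```bash
cat >> h.py <<'E'
def circ(a,rad,z,n=120):
    t=np.linspace(0,2*np.pi,n); return np.c_[a[0]+rad*np.cos(t),a[1]+rad*np.sin(t),0*t+z]
def overlay(d,a,beta,phi,name,box,s=4):
    im=cv2.resize(d["image"][:,:,::-1],None,fx=s,fy=s,interpolation=cv2.INTER_CUBIC)
    for rad,z in ((160,38),(120,56)):
        cv2.polylines(im,[np.int32((proj(d,circ(a,rad,z))+.5)*s)],True,(0,255,0),1)
    for f,z in ((phi,56),(phi,92)):
        e=np.array([np.cos(f),np.sin(f)]);t=np.array([-e[1],e[0]])
        q=[np.r_[a+e*rr+t*tt,z] for rr,tt in ((83,-8),(119,-8),(119,8),(83,8))]
        cv2.polylines(im,[np.int32((proj(d,q)+.5)*s)],True,(255,0,255),1)
    u0,v0,u1,v1=[k*s for k in box]; cv2.imwrite(name,im[v0:v1,u0:u1])
E
python3 - <<'E'
from h import *
box={'scene':(150,160,310,295),'side':(200,215,380,350)}
m={'scene':dict(red=(465.1,-91.1,None),blue=(703.7,-78.7)),'side':dict(red=(475.9,-85.8,91),blue=(703.1,-77.2))}
b=np.array([703.4,-78.0]); rd=np.array([475.9,-85.8]); rs=np.array([465.1,-91.1])
def f(x):
    a=x[:2]; e=np.array([np.cos(x[2]),np.sin(x[2])]); g=np.array([np.cos(x[3]),np.sin(x[3])])
    n=np.array([-g[1],g[0]])
    return np.r_[a+139.5*e-b, a-91*g-rd, (rs-a)@n]
s=least_squares(f,[565,-60,-.13,.28]); print(s.x, np.degrees(s.x[2:]), s.fun)
a=s.x[:2]
for n in box:
    d=grab(n); overlay(d,a,s.x[2],s.x[3],f"pics/{n}_o.png",box[n])
E
```

```text
[ 5.64336862e+02 -6.28450245e+01 -1.08550714e-01  2.67110937e-01] [-6.21949779 15.30432935] [-0.38421399  0.041872    0.66395109 -1.06410433 -1.05981686]
```

View pics/scene_o.png

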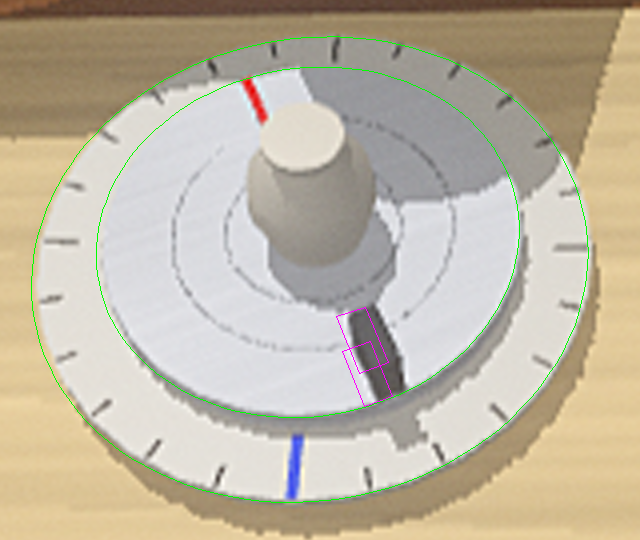

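View pics/side_o.png

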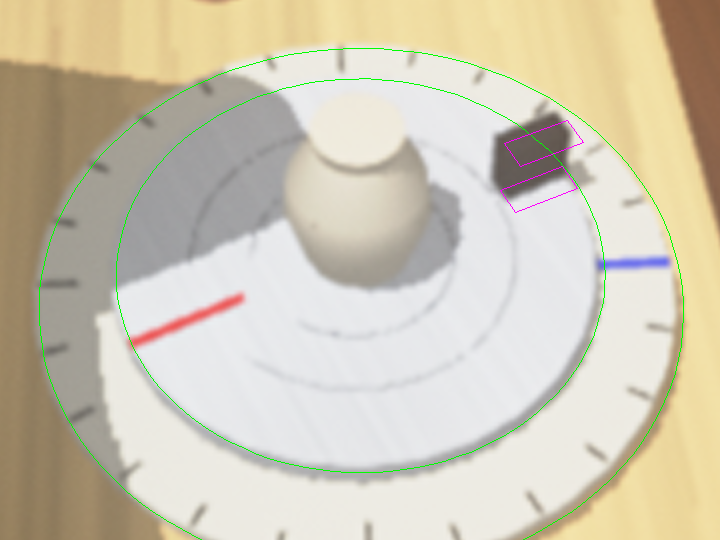

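```bash
cat > fit.py <<'E'
from h import *
b=np.array([703.4,-78.0]); rd=np.array([475.9,-85.8]); rs=np.array([465.1,-91.1])
def f(x):
    a=x[:2]; e=np.array([np.cos(x[2]),np.sin(x[2])]); g=np.array([np.cos(x[3]),np.sin(x[3])])
    n=np.array([-g[1],g[0]])
    return np.r_[a+139.5*e-b, a-91*g-rd, (rs-a)@n, (x[2]-np.radians(-7.4))*60,(x[3]-np.radians(17.2))*120]
s=least_squares(f,[565,-60,-.13,.28])
E
python3 - <<'E'
from fit import *
box={'scene':(150,160,310,295),'side':(200,215,380,350)}
print(s.x, np.degrees(s.x[2:]), s.fun)
for n in box:
    d=grab(n); overlay(d,s.x[:2],s.x[2],s.x[3],f"pics/{n}_o2.png",box[n])
E
```

```text
[ 5.64081463e+02 -5.98963114e+01 -1.29210246e-01  2.98252260e-01] [-7.40320176 17.08859572] [-0.98141378  0.12897234  1.19897478 -0.83666839 -0.74038266 -0.00335288
 -0.23332458]
```

View pics/scene_o2.png

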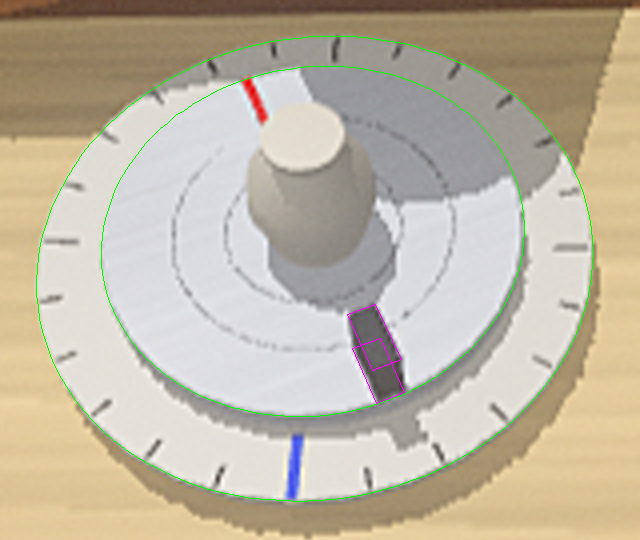

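View pics/side_o2.png

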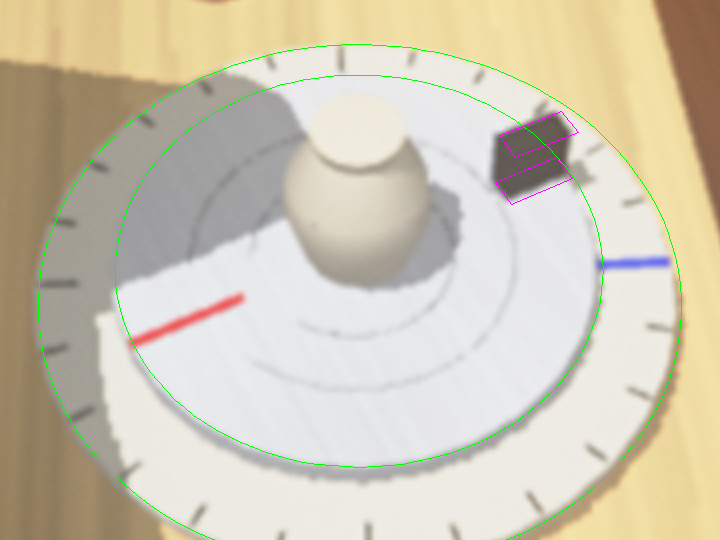

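The second overlay fits both the rings and the fin: axis (564,-60), blue line at -7.4°, fin at about 17.5°. So the fin needs about 155° counterclockwise to reach 172.6°. Next I check the clearances and the approach.

```bash
python3 - <<'E'
from h import *
d=grab("scene")
for n,uv,z in (("greenbase",(301,152),0),("jar",(335,197),42),("weight",(337,243),35),("bowl",(102,266),30),("whitevase base",(394,190),0),("pot base",(229,226),56)):
    print(n,onz(d,[uv],z).round(0))
# cylinder heights: green top
print('green top h=90/60', proj(d,[[*onz(d,[(301,148)],0)[0][:2],h] for h in (60,80,100)]).round(0))
# approach in tool axes
phi=np.radians(17.5);a=np.array([564,-60]);e=np.array([np.cos(phi),np.sin(phi)]);t=np.array([-e[1],e[0]])
P=a+104*e-42*t; print("P",P)
st=r.sense(); p=st['tool_pos']; from scipy.spatial.transform import Rotation as R
M=R.from_quat(st['orientation']).as_matrix(); print(M.round(3)); print("d tool cm",(M.T@(np.r_[P,200]-p)/10).round(2))
E
```

```text
greenbase [[333. 147.   0.]]
jar [[527. 198.  42.]]
weight [[650. 178.  35.]]
bowl [[ 644. -338.   30.]]
whitevase base [[492. 365.   0.]]
pot base [[590. -59.  56.]]
green top h=90/60 [[302. 132.]
 [303. 127.]
 [303. 121.]]
P [675.81620646 -68.78270878]
[[ 0.394 -0.919 -0.   ]
 [-0.919 -0.394  0.   ]
 [-0.    -0.    -1.   ]]
d tool cm [-22.06 -59.41   5.63]
```

```bash
python3 -m handwheel '{"slide": [[-1.5,-4,0],[-1.5,-4,0],[-1.5,-4,0],[-1.5,-4,0],[-1.5,-4,0],[-1.5,-4,0],[-1.5,-4,0],[-1.5,-4,0],[-1.5,-4,0],[-1.5,-4,0]], "twist": [0,0,0,0,0,0,0,0,0,0], "hand": [0,0,0,0,0,0,0,0,0,0]}' 30
```

```text
time: 1.5
tool_pos: [534.1, -202.7, 256.8]
orientation: [0.833, -0.554, 0.002, 0.001]
contact_force: [0.6, -1.0, -0.4]
width: 0.003
```

```bash
cat > go.py <<'E'
from h import *
from scipy.spatial.transform import Rotation as R
import sys
def rel(P,yaw_deg):
    st=r.sense(); p=st['tool_pos']; M=R.from_quat(st['orientation']).as_matrix()
    yaw=np.degrees(np.arctan2(M[1,0],M[0,0]))
    print("pos",p.round(1),"yaw",yaw.round(1),"slide cm",(M.T@(np.array(P)-p)/10).round(2),"twist",round((yaw-yaw_deg)/6,2),"F",st['contact_force'].round(1),"t",st['time'],"w",st['width'])
def polar():
    st=r.sense(); p=st['tool_pos'][:2]-np.array([564,-60]); print("polar",np.hypot(*p).round(1),np.degrees(np.arctan2(p[1],p[0])).round(1))
E
python3 - <<'E'
from go import *
rel((675.8,-68.8,200),-72.5)
E
```

```text
pos [ 534.1 -202.7  256.8] yaw -67.3 slide cm [ -6.9  -18.24   5.67] twist 0.87 F [ 0.6 -1.  -0.4] t 1.5 w 0.0033704866049894273
```

```bash
python3 -m handwheel '{"slide": [[-1.4,-3.6,0],[-1.4,-3.6,0],[-1.4,-3.6,0],[-1.4,-3.6,0],[-1.3,-3.6,0],[0,0,2],[0,0,2],[0,0,2],[0,0,0]], "twist": [0.2,0.2,0.2,0.2,0.1,0,0,0,0], "hand": [0,0,0,0,0,0,0,0,0]}'
python3 - <<'E'
from go import *
rel((675.8,-68.8,105),-72.5); polar()
for n in ("scene","side"):
    cv2.imwrite(f"pics/{n}1.png",cv2.resize(grab(n)["image"][100:360,100:420,::-1],None,fx=2,fy=2))
E
```

```text
time: 2.4
tool_pos: [688.1, -63.2, 194.0]
orientation: [0.806, -0.591, 0.002, 0.0]
contact_force: [-0.1, -0.1, 0.0]
width: 0.0
pos [688.1 -63.2 194. ] yaw -72.5 slide cm [0.13 1.36 8.89] twist 0.0 F [-0.1 -0.1  0. ] t 2.4 w 0.0002901429550046529
polar 124.1 -1.5
```

View pics/side1.png

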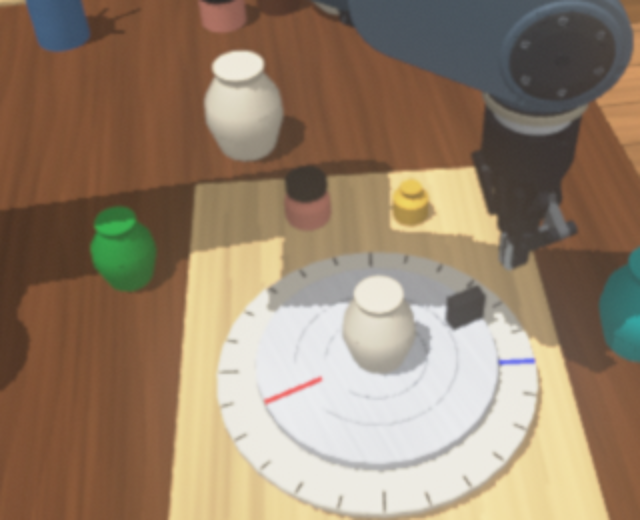

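View pics/scene1.png

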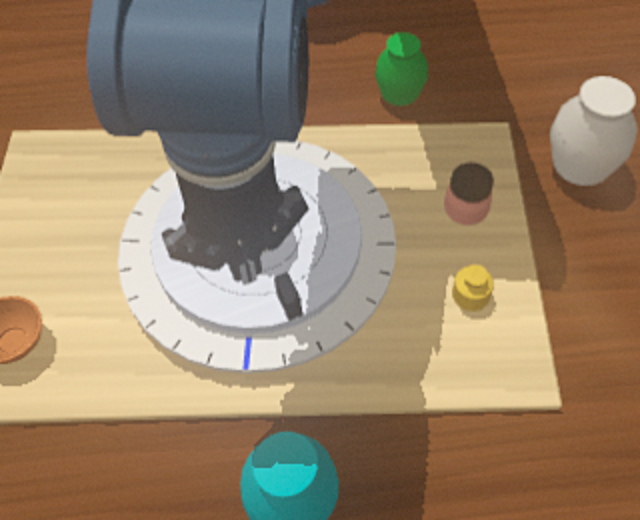

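```bash
python3 - <<'E'
from go import *
d=grab("side"); print(proj(d,[[688.1,-63.2,194-k] for k in (19,25,31)]).round(1)) 
E
python3 -m handwheel '{"slide": [[0,1.3,1],[0,0,2],[0,0,2],[0,0,1],[0,0,0]], "twist": [0,0,0,0,0], "hand": [0,0,0,0,0]}'
python3 - <<'E'
from go import *
rel((675.8,-68.8,98),-72.5); polar()
for n in ("scene","side"):
    cv2.imwrite(f"pics/{n}2.png",cv2.resize(grab(n)["image"][150:350,150:400,::-1],None,fx=3,fy=3))
E
```

```text
[[356.5 229.4]
 [356.2 231.7]
 [355.9 233.9]]
time: 3.05
tool_pos: [680.7, -69.4, 144.7]
orientation: [0.806, -0.592, 0.01, -0.004]
contact_force: [-0.2, 0.3, -0.2]
width: -0.001
pos [680.7 -69.4 144.7] yaw -72.6 slide cm [-0.26  0.54  4.66] twist -0.01 F [-0.2  0.3 -0.2] t 3.05 w -0.0006496391204431878
polar 117.1 -4.6
```

View pics/side2.png

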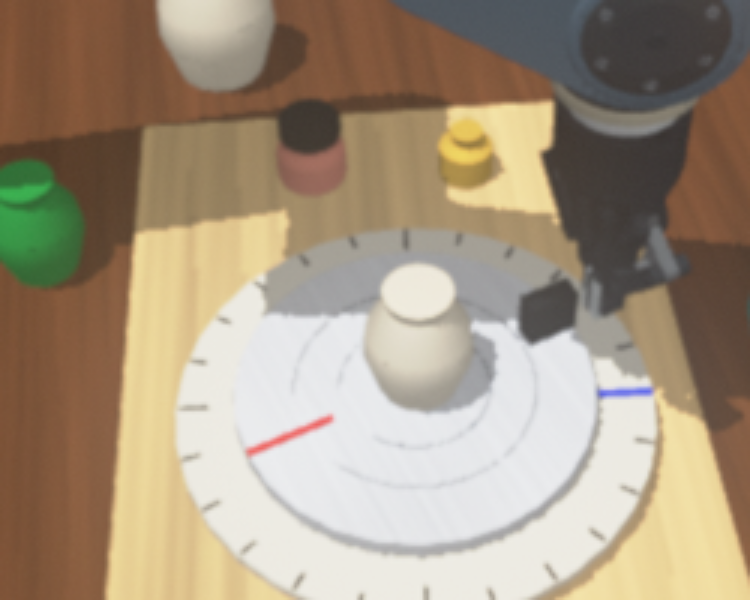

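```bash
python3 -m handwheel '{"slide": [[-0.2,0.5,1.5],[0,0,1.5],[0,0,1.5],[0,0,0.3],[0,0,0]], "twist": [0,0,0,0,0], "hand": [0,0,0,0,0]}'
python3 - <<'E'
from go import *
rel((675.8,-68.8,98),-72.5); polar()
E
python3 -m handwheel '{"slide": [[-0.4,0,0],[-0.4,0,0],[-0.4,0,0],[-0.4,0,0]], "twist": [0,0,0,0], "hand": [0,0,0,0]}'
python3 - <<'E'
from go import *
rel((675.8,-68.8,98),-72.5); polar()
for n in ("scene","side"):
    cv2.imwrite(f"pics/{n}3.png",cv2.resize(grab(n)["image"][150:350,150:400,::-1],None,fx=3,fy=3))
E
```

```text
time: 3.65
tool_pos: [679.8, -69.7, 99.8]
orientation: [0.806, -0.592, 0.014, -0.006]
contact_force: [0.9, 0.5, -0.0]
width: 0.004
pos [679.8 -69.7  99.8] yaw -72.6 slide cm [-0.21  0.36  0.17] twist -0.01 F [ 0.9  0.5 -0. ] t 3.65 w 0.0036664001480426387
polar 116.2 -4.8
time: 4.05
tool_pos: [675.5, -53.5, 100.9]
orientation: [0.806, -0.592, 0.015, -0.006]
contact_force: [-0.4, 0.3, 0.4]
width: -0.0
pos [675.5 -53.5 100.9] yaw -72.6 slide cm [1.46 0.43 0.3 ] twist -0.02 F [-0.4  0.3  0.4] t 4.05 w -0.0004182495132966441
polar 111.6 3.3
```

View pics/side3.png

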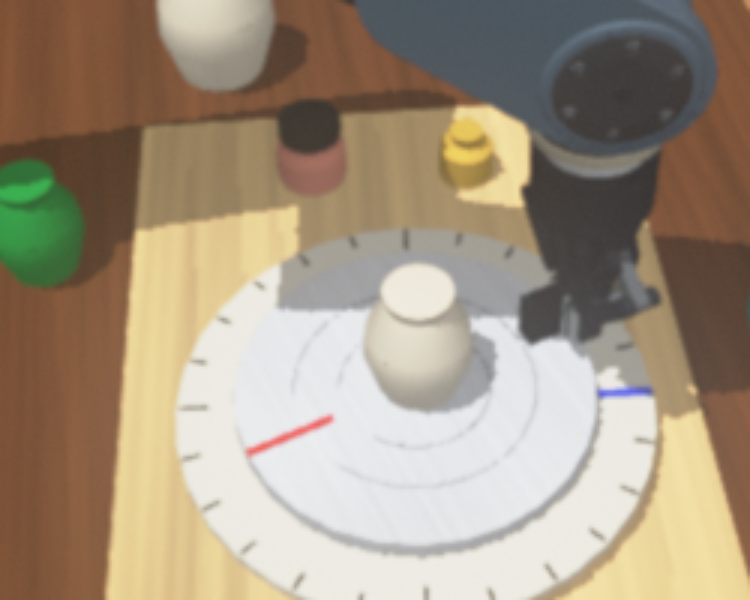

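View pics/scene3.png

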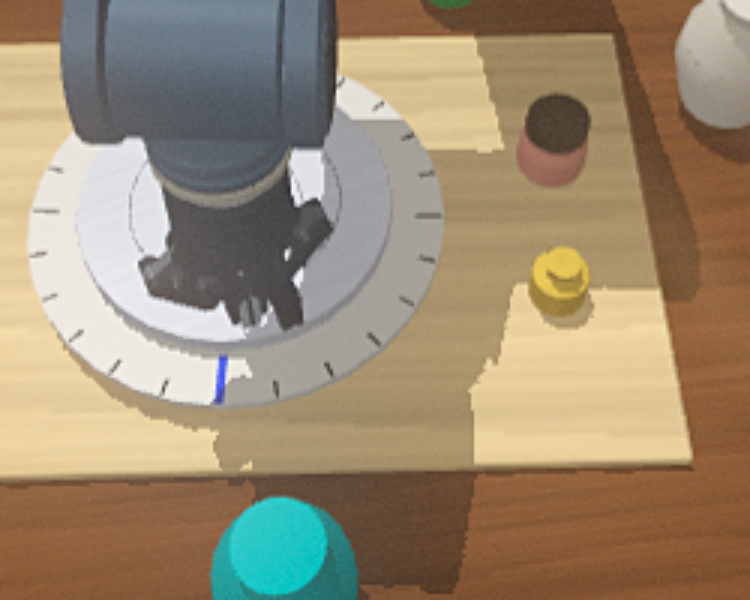

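```bash
python3 -m handwheel '{"slide": [[-0.2,0.2,0.05],[-0.2,0.2,0.05],[-0.2,0.1,0.05],[-0.3,0.05,0.05],[-0.4,0.05,0.05],[-0.5,0.03,0.03],[-0.5,0.02,0.03],[-0.5,0.02,0.03]], "twist": [0,0,-0.1,-0.2,-0.3,-0.5,-0.5,-0.5], "hand": [0,0,0,0,0,0,0,0]}'
python3 - <<'E'
from go import *
rel((675.8,-68.8,98),-72.5); polar()
for n in ("scene","side"):
    cv2.imwrite(f"pics/{n}4.png",cv2.resize(grab(n)["image"][150:350,150:400,::-1],None,fx=3,fy=3))
E
```

```text
time: 4.95
tool_pos: [659.1, -28.7, 97.4]
orientation: [0.87, -0.493, 0.018, -0.005]
contact_force: [1.4, -0.8, 0.6]
width: 0.002
pos [659.1 -28.7  97.4] yaw -59.2 slide cm [4.3  0.62 0.04] twist 2.22 F [ 1.4 -0.8  0.6] t 4.95 w 0.00198561772031321
polar 100.1 18.2
```

View pics/side4.png

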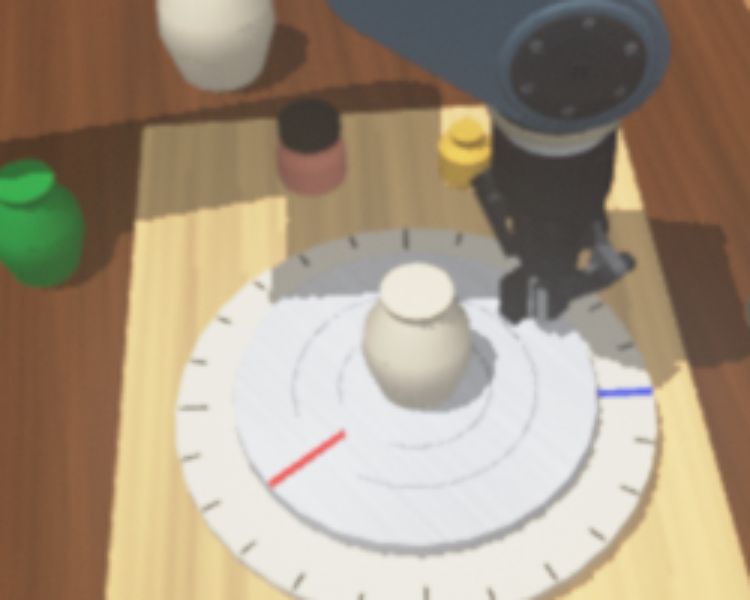

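Side view: the wheel has turned and the red mark has moved to about (308,458) in the zoomed crop. I continue along the arc.

```bash
cat >> go.py <<'E'
def wheel():
    A=np.array([564.08,-59.9]); beta=-7.40
    d=grab("side"); uv,P=blobs(d,'red',56,(205,225,372,350)); c=P.mean(0)[:2]
    e=np.linalg.svd(P[:,:2]-c)[2][0]; q=c-A
    if e@q<0: e=-e
    a1=np.degrees(np.arctan2(q[1],q[0])); a2=np.degrees(np.arctan2(e[1],e[0]))
    print("wheel: n",len(uv),"rad",np.hypot(*q).round(1),"centroid ang to go",((beta-a1)%360).round(1),"dir to go",((beta-a2)%360).round(1),"fin",((a1+180)%360).round(1))
E
python3 -m handwheel '{"slide": [[-0.4,-0.02,0.03],[-0.55,-0.02,0.03],[-0.55,-0.02,0.03],[-0.55,-0.02,0.03],[-0.55,0,0.03],[-0.55,0,0.03],[-0.55,0,0.03],[-0.55,0,0.03]], "twist": [-0.4,-0.5,-0.5,-0.5,-0.5,-0.5,-0.5,-0.5], "hand": [0,0,0,0,0,0,0,0]}'
python3 - <<'E'
from go import *
rel((675.8,-68.8,98),-72.5); polar(); wheel()
cv2.imwrite(f"pics/side5.png",cv2.resize(grab("side")["image"][150:350,150:400,::-1],None,fx=3,fy=3))
E
```

```text
time: 5.85
tool_pos: [633.7, 3.8, 94.9]
orientation: [0.953, -0.304, 0.021, -0.002]
contact_force: [2.2, 0.1, 0.6]
width: -0.001
pos [633.7   3.8  94.9] yaw -35.4 slide cm [ 7.65  3.48 -0.07] twist 6.19 F [2.2 0.1 0.6] t 5.85 w -0.0006727071310028827
polar 94.5 42.5
wheel: n 81 rad 90.8 centroid ang to go 118.8 dir to go 117.0 fin 53.8
```

View pics/side5.png

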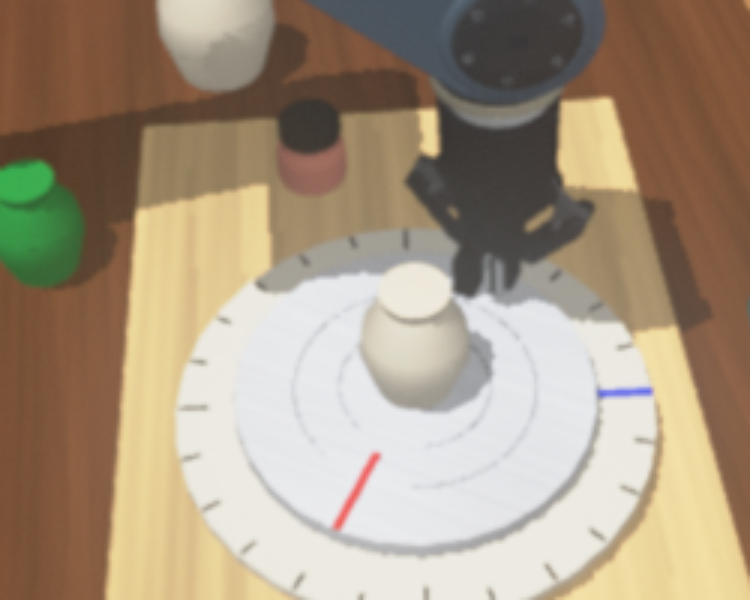

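```bash
python3 -m handwheel '{"slide": [[-0.4,-0.1,0.0],[-0.55,-0.12,0.0],[-0.55,-0.12,0.0],[-0.55,-0.12,0.0],[-0.55,-0.12,0],[-0.55,-0.12,0],[-0.55,-0.1,0],[-0.55,-0.1,0],[-0.55,-0.08,0],[-0.55,-0.08,0],[-0.55,-0.08,0]], "twist": [-0.4,-0.5,-0.5,-0.5,-0.5,-0.5,-0.5,-0.5,-0.5,-0.5,-0.5], "hand": [0,0,0,0,0,0,0,0,0,0,0]}'
python3 - <<'E'
from go import *
rel((675.8,-68.8,98),-72.5); polar(); wheel()
cv2.imwrite(f"pics/side6.png",cv2.resize(grab("side")["image"][150:350,150:400,::-1],None,fx=3,fy=3))
E
```

```text
time: 7.05
tool_pos: [586.1, 32.2, 94.0]
orientation: [0.999, -0.029, 0.023, 0.005]
contact_force: [2.2, 0.2, 1.0]
width: 0.001
pos [586.1  32.2  94. ] yaw -3.3 slide cm [9.55 9.57 0.13] twist 11.53 F [2.2 0.2 1. ] t 7.05 w 0.0008828061090984912
polar 94.8 76.6
wheel: n 81 rad 89.6 centroid ang to go 84.1 dir to go 82.8 fin 88.5
```

View pics/side6.png

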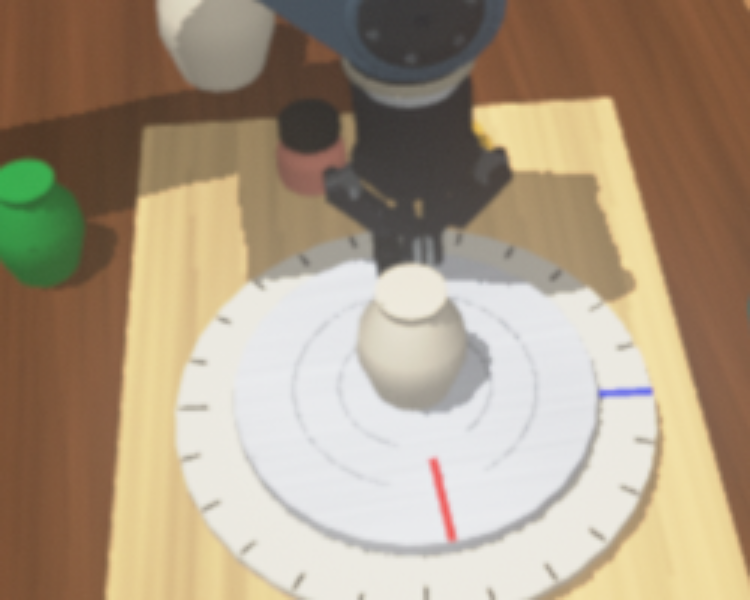

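```bash
python3 -m handwheel '{"slide": [[-0.4,-0.2,0.0],[-0.55,-0.2,0.0],[-0.55,-0.2,0.0],[-0.55,-0.2,0.0],[-0.55,-0.2,0],[-0.55,-0.18,0],[-0.55,-0.15,0],[-0.55,-0.15,0],[-0.55,-0.12,0],[-0.55,-0.12,0],[-0.55,-0.1,0]], "twist": [-0.4,-0.5,-0.5,-0.5,-0.5,-0.5,-0.5,-0.5,-0.5,-0.5,-0.5], "hand": [0,0,0,0,0,0,0,0,0,0,0]}'
python3 - <<'E'
from go import *
rel((675.8,-68.8,98),-72.5); polar(); wheel()
cv2.imwrite(f"pics/side7.png",cv2.resize(grab("side")["image"][150:350,150:400,::-1],None,fx=3,fy=3))
E
```

```text
time: 8.25
tool_pos: [530.8, 36.2, 92.2]
orientation: [0.97, 0.243, 0.024, 0.013]
contact_force: [0.4, 1.0, 1.1]
width: 0.0
pos [530.8  36.2  92.2] yaw 28.2 slide cm [ 7.83 16.11  0.32] twist 16.79 F [0.4 1.  1.1] t 8.25 w 0.0002244619308946016
polar 101.8 109.0
wheel: n 85 rad 88.2 centroid ang to go 51.6 dir to go 51.2 fin 121.0
```

View pics/side7.png

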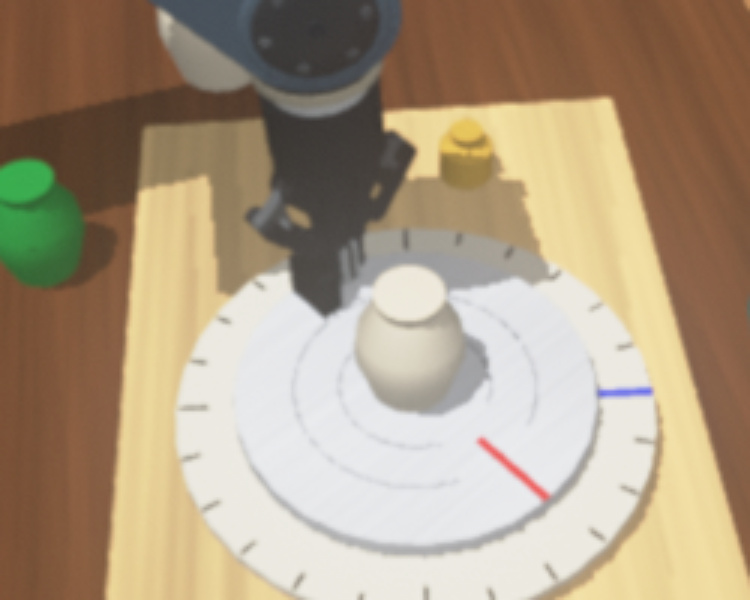

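```bash
python3 -m handwheel '{"slide": [[-0.4,-0.14,0.0],[-0.55,-0.14,0.0],[-0.55,-0.14,0.0],[-0.55,-0.14,0.0],[-0.55,-0.14,0],[-0.55,-0.14,0],[-0.55,-0.14,0],[-0.55,-0.14,0],[-0.55,-0.12,0],[-0.55,-0.12,0],[-0.55,-0.1,0]], "twist": [-0.4,-0.5,-0.5,-0.5,-0.5,-0.5,-0.5,-0.5,-0.5,-0.5,-0.5], "hand": [0,0,0,0,0,0,0,0,0,0,0]}'
python3 - <<'E'
from go import *
rel((675.8,-68.8,98),-72.5); polar(); wheel()
cv2.imwrite(f"pics/side8.png",cv2.resize(grab("side")["image"][150:350,150:400,::-1],None,fx=3,fy=3))
E
```

```text
time: 9.45
tool_pos: [484.4, 6.2, 91.1]
orientation: [0.868, 0.495, 0.023, 0.021]
contact_force: [1.2, 1.4, 0.7]
width: 0.001
pos [484.4   6.2  91.1] yaw 59.4 slide cm [ 3.3  20.3   0.57] twist 21.98 F [1.2 1.4 0.7] t 9.45 w 0.000966766268582877
polar 103.5 140.3
wheel: n 74 rad 87.2 centroid ang to go 19.4 dir to go 19.7 fin 153.2
```

View pics/side8.png

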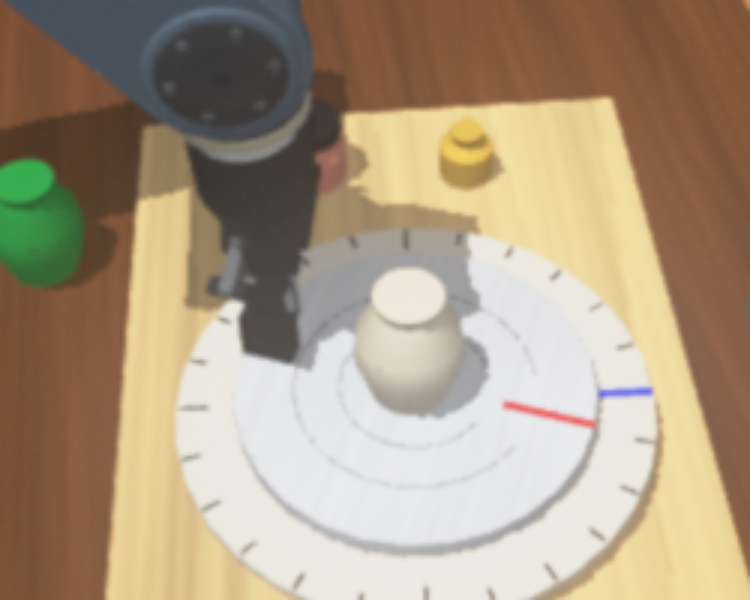

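```bash
python3 -m handwheel '{"slide": [[-0.5,-0.12,0.0],[-0.55,-0.12,0.0],[-0.55,-0.12,0.0],[-0.45,-0.1,0.0],[-0.3,-0.06,0],[-0.15,0,0],[0,0,0]], "twist": [-0.4,-0.5,-0.5,-0.4,-0.25,-0.1,0], "hand": [0,0,0,0,0,0,0]}'
python3 - <<'E'
from go import *
rel((675.8,-68.8,98),-72.5); polar(); wheel()
E
```

```text
time: 10.25
tool_pos: [471.7, -14.2, 90.6]
orientation: [0.813, 0.582, 0.022, 0.023]
contact_force: [1.3, -0.8, -0.0]
width: 0.002
pos [471.7 -14.2  90.6] yaw 71.2 slide cm [ 1.41 21.09  0.61] twist 23.95 F [ 1.3 -0.8 -0. ] t 10.25 w 0.0024970250939329464
polar 103.1 153.6
wheel: n 67 rad 87.6 centroid ang to go 5.2 dir to go 5.9 fin 167.4
```

```bash
python3 -m handwheel '{"slide": [[-0.2,-0.05,0.0],[-0.25,-0.05,0.0],[-0.2,-0.02,0],[0,0,0]], "twist": [-0.2,-0.2,-0.1,0], "hand": [0,0,0,0]}'
python3 - <<'E'
from go import *
rel((675.8,-68.8,98),-72.5); polar(); wheel()
d=grab("side"); cv2.imwrite("pics/side9.png",cv2.resize(d["image"][255:315,280:380,::-1],None,fx=8,fy=8,interpolation=cv2.INTER_CUBIC))
d=grab("scene"); cv2.imwrite("pics/scene9.png",cv2.resize(d["image"][160:295,150:310,::-1],None,fx=4,fy=4,interpolation=cv2.INTER_CUBIC))
E
```

```text
time: 10.7
tool_pos: [469.1, -20.1, 90.6]
orientation: [0.797, 0.604, 0.022, 0.024]
contact_force: [0.4, 0.5, -0.3]
width: -0.002
pos [469.1 -20.1  90.6] yaw 74.3 slide cm [ 0.9  21.22  0.63] twist 24.47 F [ 0.4  0.5 -0.3] t 10.7 w -0.0023832985015423583
polar 103.0 157.2
wheel: n 88 rad 87.7 centroid ang to go 1.5 dir to go 2.6 fin 171.1
```

View pics/side9.png

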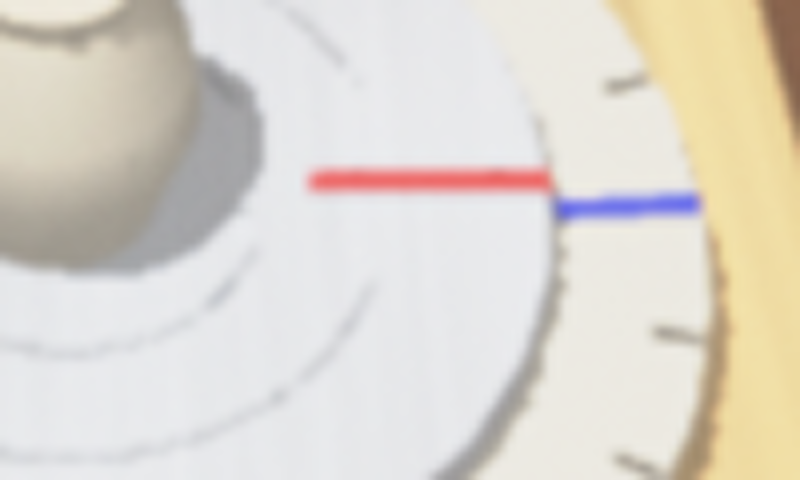

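View pics/scene9.png

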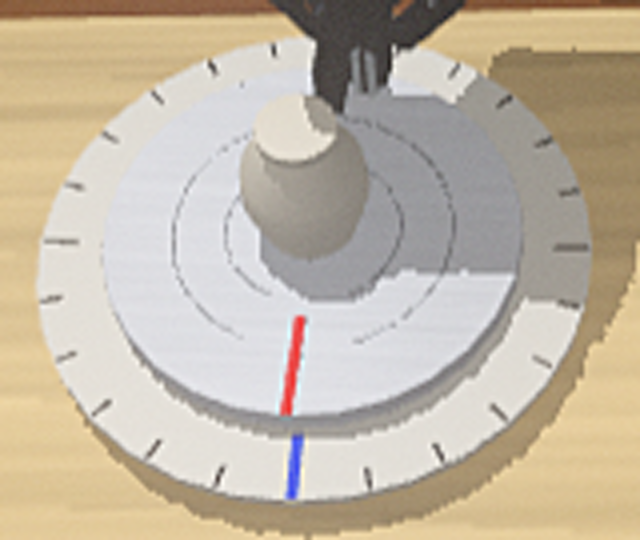

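```bash
cat >> go.py <<'E'
def fine():
    boxes={'scene':(165,165,300,290),'side':(300,255,372,310)}
    for n,bx in boxes.items():
        d=grab(n); o={}
        for w,z in (('red',56),('blue',38)):
            im=d["image"].astype(float); R_,G,B=im[...,0],im[...,1],im[...,2]
            sat=(R_-(G+B)/2) if w=='red' else (B-(R_+G)/2)
            u0,v0,u1,v1=bx; m=np.zeros_like(sat); m[v0:v1,u0:u1]=np.clip(sat[v0:v1,u0:u1]-25,0,None)
            n_,l,s,_=cv2.connectedComponentsWithStats((m>15).astype(np.uint8)); k=1+np.argmax(s[1:,4])
            v,u=np.nonzero(l==k); wt=m[v,u]; P=onz(d,np.c_[u,v],z)[:,:2]
            c=np.average(P,axis=0,weights=wt); Q=(P-c)*np.sqrt(wt)[:,None]; e=np.linalg.svd(Q,full_matrices=False)[2][0]; e=e*np.sign(e[0])
            o[w]=(c,e); t=(P-c)@e
            print(n,w,len(u),c.round(1),np.degrees(np.arctan2(e[1],e[0])).round(2),t.min().round(1),t.max().round(1))
        b,eb=o['blue']; rr,er=o['red']; nb=np.array([-eb[1],eb[0]])
        # nominal axis-independent: red outer end = c+30*er, blue inner end = c-18.5*eb
        D=(rr+30*er)-(b-18.5*eb); print("  end offset lateral",(D@nb).round(2),"radial",(D@eb).round(2),"; centroid lateral using blue nominal dir -7.4:", ((rr-b)@np.array([np.sin(np.radians(7.4)),np.cos(np.radians(7.4))])).round(2))
E
python3 - <<'E'
from go import *
fine()
E
```

```text
scene red 925 [ 429.6 -162.6] -63.68 -97.1 74.8
scene blue 49 [703.8 -78.7] -7.62 -17.5 17.3
  end offset lateral -144.37 radial -225.41 ; centroid lateral using blue nominal dir -7.4: -118.48
side red 297 [719.7 -74.8] 78.68 -85.3 46.2
side blue 48 [702.  -76.9] -6.93 -18.6 16.2
  end offset lateral 34.12 radial 38.09 ; centroid lateral using blue nominal dir -7.4: 4.35
```

```bash
sed -i 's/sat\[v0:v1,u0:u1\]-25/sat[v0:v1,u0:u1]-(60 if w=="red" else 25)/' go.py
python3 - <<'E'
from go import *
fine()
E
```

```text
scene red 68 [652.5 -75.5] -9.8 -30.0 29.1
scene blue 49 [703.8 -78.7] -7.63 -17.4 17.3
  end offset lateral -4.74 radial -2.84 ; centroid lateral using blue nominal dir -7.4: -3.4
side red 87 [651.  -73.7] -9.88 -29.0 28.3
side blue 48 [702.  -76.9] -6.94 -18.6 16.2
  end offset lateral -4.48 radial -2.54 ; centroid lateral using blue nominal dir -7.4: -3.35
```

Both cameras agree: the end of the red mark is still about 4.6 mm (2.2–2.5°) short. I nudge it another 4 mm or so.

```bash
python3 -m handwheel '{"slide": [[-0.15,-0.03,0.0],[-0.15,-0.03,0.0],[-0.1,-0.02,0],[0,0,0]], "twist": [-0.1,-0.15,-0.1,0], "hand": [0,0,0,0]}'
python3 - <<'E'
from go import *
rel((675.8,-68.8,98),-72.5); polar(); fine()
E
```

```text
time: 11.45
tool_pos: [467.5, -23.7, 90.6]
orientation: [0.784, 0.619, 0.021, 0.025]
contact_force: [-0.3, 0.1, -0.9]
width: -0.003
pos [467.5 -23.7  90.6] yaw 76.6 slide cm [ 0.44 21.31  0.66] twist 24.85 F [-0.3  0.1 -0.9] t 11.45 w -0.0033171181282577226
polar 103.1 159.4
scene red 65 [653.1 -72.2] -7.64 -30.1 28.7
scene blue 49 [703.8 -78.7] -7.63 -17.4 17.3
  end offset lateral -0.27 radial -2.62 ; centroid lateral using blue nominal dir -7.4: -0.06
side red 63 [651.4 -70.4] -7.79 -28.8 29.0
side blue 47 [702.1 -76.9] -7.23 -18.7 16.1
  end offset lateral -0.25 radial -2.6 ; centroid lateral using blue nominal dir -7.4: -0.11
```

Aligned: lateral error is about 0.3 mm in both cameras. Now I back off along +x, away from the face, and then lift.

```bash
python3 -m handwheel '{"slide": [[0.3,-0.1,0],[0.6,-0.2,0],[0.8,-0.2,0],[0.8,-0.2,0],[0,0,-2],[0,0,-3],[0,0,-3],[0,0,-3],[0,0,-3],[0,0,-3],[0,0,0]], "twist": [0,0,0,0,0,0,0,0,0,0,0], "hand": [0,0,0,0,0,0,0,0,0,0,0]}'
python3 - <<'E'
from go import *
rel((675.8,-68.8,98),-72.5); polar(); fine()
for n in ("scene","side"):
    cv2.imwrite(f"pics/{n}11.png",grab(n)["image"][:,:,::-1])
E
```

```text
time: 12.65
tool_pos: [453.8, 11.8, 265.6]
orientation: [0.784, 0.62, 0.02, 0.023]
contact_force: [-0.6, -0.0, -1.4]
width: 0.0
pos [453.8  11.8 265.6] yaw 76.7 slide cm [-2.79 22.38 18.17] twist 24.87 F [-0.6 -0.  -1.4] t 12.65 w 0.00027413027604150474
polar 131.5 146.9
scene red 65 [653.2 -72.2] -7.63 -30.2 28.6
scene blue 49 [703.8 -78.7] -7.64 -17.4 17.3
  end offset lateral -0.28 radial -2.52 ; centroid lateral using blue nominal dir -7.4: -0.07
side red 64 [651.5 -70.5] -7.83 -28.9 28.8
side blue 47 [702.  -76.9] -7.25 -18.7 16.1
  end offset lateral -0.3 radial -2.42 ; centroid lateral using blue nominal dir -7.4: -0.13
```

View pics/side11.png

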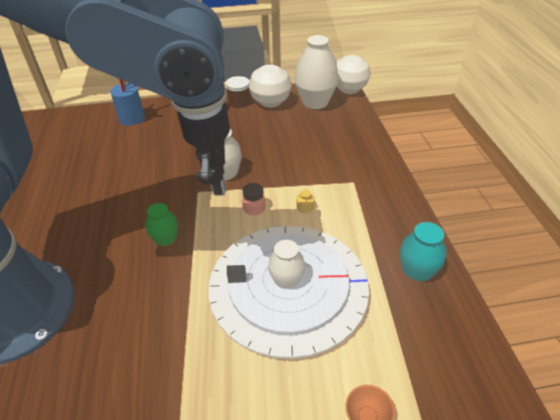

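View pics/scene11.png

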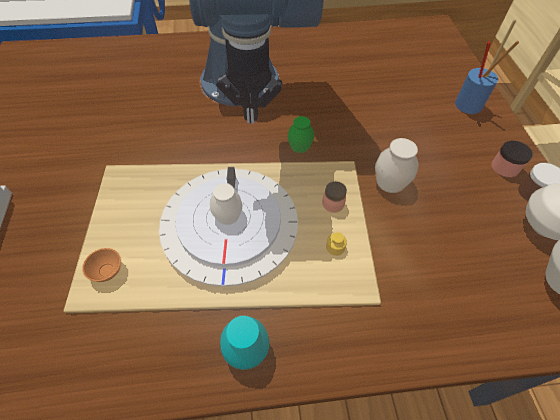

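The red mark at (225,250) and the blue line at (223,276) are in line. The hand is clear, the pot is upright, and the jar, weight and bowl are at the same pixels as at the start. I hand it in.

```bash
python3 - <<'E'
from workcell import r
s=r.sense(); print(s['time'],abs(s['dq']).max()); print(r.close_job())
E
```

```text
12.85 0.009939462570990966
the job is handed in; nothing more can be done
None
```

I turned the wheel about 155° counterclockwise by pushing one face of the fin with the closed fingertips. Then I backed off, lifted the hand well clear and handed the job in at about 12.9 s of the 51 s allowed.

- **Alignment:** after lifting, both cameras put the end of the red mark about 0.3 mm sideways from the blue line. The two line directions agree within about 0.6°. The measured ends also overlap by about 2.5 mm along the radius, which fits the 2 mm calibration error, and turning the wheel could not change it.
- **Pot:** it stands upright. It sat slightly off the axis, so riding with the wheel carried it several mm. I estimate about 7 mm against the 15 mm limit, from an earlier picture and not measured at the end.
- **Jar, bowl and weight:** they look unmoved, at the same pixels as at the start.
- **Tool tilt:** the tool tilted by about 3° and its radius varied by about 10 mm during the push. I corrected the radius as I went, and the tilt had no visible effect.

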